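# Step up the sanding-bench extraction and start it

## Task

On the sloping extraction control desk, push the step switch's bar handle round with a fingertip exactly four clicks clockwise (seen from above) from where it stands now, without pinching the handle. Then, with the switch left there, press the flat round start button right in with a fingertip, let it spring back and move the hand clear. Do not press the mushroom-headed stop button, and leave the roll, block and tape that lie around the desk where they are.

Things in the scene. Friction and masses are not known exactly. Their poses are not given: they have to be found in the camera images.
- console: grey sheet-steel control desk bolted to the bench, 190 mm deep (its x), 300 mm wide (its y), 55 mm high at the front and 91 mm at the back; the top slopes up away from the operator at 12 degrees. Origin under its centre; its -x side is the front, facing the robot.
- panel: sloping top panel. Origin at the middle of its surface; z is its outward normal (12 degrees off vertical, leaning to the front), x up the slope, y left. In this frame, in mm: step switch axis at (0, 68), start button (-30, -30), stop button (-30, -100), pilot lamp (45, -30) 16 high, gauge (43, -100) 13 high, 58 wide. The panel is 162 x 288.
- dial_centre (a point): point on the step switch's axis (along the panel's normal), 28 mm above the panel. On a 92 mm square escutcheon 3 mm thick stands a round skirt of 66 mm diameter, up to 12 mm above the panel; on it a straight black bar handle centred on the axis, 80 mm long, 16 mm wide, from 12 to 38 mm above the panel.
- pointer_tip (a point): the pointing end of the bar handle, 40 mm from the axis, at the same height as dial_centre (28 mm above the panel); this half of the handle has a white line on top. The line from dial_centre to here is the way the switch points.
- step_switch (a joint): angle of the switch (rad), growing clockwise from above; 0 is its lowest position (pointer 105 degrees left of straight up the slope), 3.665 its highest; eight clicks 0.5236 apart, at white ticks. Starts at the second lowest (0.524). Leaving a click takes about 0.115 N m (4 N at 28 mm from the axis), less towards half-way, past which it snaps on by itself to the next click and stays.
- start_button (a joint): travel of the start button in m, 0 out, 0.006 right in; a spring returns it; 1.5 N starts it moving, 5 N holds it right in.
- start_button_top (a point): centre of the start button's flat top: a white round cap of 30 mm diameter, its top 22 mm above the panel, standing 10 mm proud of a steel bezel of 46 mm diameter and 12 mm height. Pressed in along the panel's normal.
- stop_button (a joint): travel of the stop button in m, 0 out; not to be pressed.
- stop_top (a point): centre of the top of the stop button, a black mushroom head of 38 mm diameter, 28 mm above the panel.
- roll_standing: abrasive-paper roll standing on end, 84 mm diameter, 72 mm tall, tube stub on top to 107 mm; origin under its centre; stays where it is
- sanding_block: black rubber sanding block, 65 x 115 x 31 mm; origin under its centre; stays where it is
- tape_roll: roll of masking tape lying flat, 100 mm diameter, 24 mm high; origin under its centre; stays where it is

How it is judged:
By the outcome, as a careful person would: the job done as asked, in the order asked, and still so for the second after the job is handed in, with the robot touching nothing.
It also fails if it takes over 54 s, if anything falls off the work surface, if the arm or the gripper's body presses on something with over 40 N, if the wrist force passes 120 N, or if a joint passes its speed limit or range.

## Robot

A 6-joint arm with a two-finger parallel gripper is mounted at the origin on the work surface. World frame = base frame: x ahead of the robot, y to its left, z up, the work surface at z = 0. Lengths are in m, angles in degrees, forces in N, time in s.
With the tool pointing down it reaches from about 0.35 to 0.875 m from the base axis. Payload 4.2 kg.
Tool frame: the origin (TCP) lies at the very end of the fingers, on their centre line; the grasp point (between the pads) lies behind it (r.grip_point_offset is the z of the grasp point in the tool frame, in m); z points along the fingers, y is the direction in which the jaws open and shut (so a half turn about z gives the same grasp; the last joint's range is limited). The gripper opens to 87 mm and grips with 3 to 60 N. Pads are 19 mm wide; open, the fingers measure 117 mm over their backs; the gripper's body (75 mm by 190 mm) begins 51 mm behind the grasp point.
Start: joints at [14.817, 22.042, 0.453, 0, -68.411, -14.817], TCP at [0.625, 0, 0.223] pointing down, gripper open.
Joint ranges: [-179.83, 179.83], [-69.29, 118.12], [-61.27, 80.66], [-181.25, 117.63], [-171.15, -9.14], [-177.46, 177.46]. Speed limits (degrees/s): [159.86, 159.86, 180, 180, 180, 180].

## Interface

Orientations are given as a 3x3 rotation matrix whose columns are the frame's x, y, z axes.
In Python, from station import r, capture, workorder gives the robot as it stands. The module is installed in compiled form; this text tells all that it offers.
- The arm moves only by the shell command python3 -m crank 'ROWS'. ROWS is JSON, a list of rows, each an object with "delta_rot": the turn, a rotation vector about the tool's x, y, z in rad, a list of three; "linear": the shift along the tool's x, y, z in m, a list of three; "gripper": the opening in per cent of the stroke, from 0 (shut) to 100 (fully open). A call has 1 to 10 rows; each row shifts and turns the commanded pose from where the row before left it, along the tool's axes as they then stand; what a row does not reach is not made up. A row lasts 1/8 s, in which the tool goes at most 62.5 mm and 10.7 degrees, less where a joint would pass 70% of its speed; a pose out of reach is approached as far as the arm can. A call is refused whole if a number of a shift passes 0.0625 or a number of a turn 0.188, either way. A call with a gripper value outside its range is refused whole. The fingers move at their own pace and stop on an object; the grip force is fixed at half the most. Time passes only in rows, so rows that do not move let the fingers close. It gives the time, the measured TCP pose, the force and the opening at its end, in the units of the state.
- r.sense(): the state, without advancing time (a new reading comes with each control period).
- capture(name): name is "scene" or "side" or "wrist"; returns a dict with "img" (420x560x3 uint8, blue, green, red), "fx", "fy", "cx", "cy" (pixels), "world_from_camera" (4x4, takes a point from camera to world coordinates). Camera axes: x right, y down, z forward; pixel columns grow to the right and rows downward; lengths in m; the calibration is good to about 2 mm. The wrist camera is an equidistant fisheye: a pixel r from the principal point sees the ray r / f radians off the axis. A picture is of the moment at which its call begins. There is no depth.
- workorder.finish_job(): hands the job in, once; it reports no verdict.
The state is a dict: "time_s": time; "joints": joint angles; "joint_velocities": joint speeds; "effort": joint torques, N m; "tcp_pos": TCP position; "ee_rot": TCP orientation; "wrist_force": force on the tool from outside, world axes, zero at the start; "moment": the same for the moment, N m; "gripper_width": opening from 0.0 (shut) to 1.0 (fully open).
Only numpy, scipy, OpenCV 4.12 (cv2) and the standard library are available. Lean on these libraries where they do the work, as an engineer would, in place of code of your own. Each camera call takes 0.05 s, during which the arm holds its last target.

## Working session

There is one attempt and no reset: what is moved stays moved. The work goes in short steps, Python scripts to look and compute and a shell command to move; the robot and the scene stay as the last step left them, time stands still between calls to the robot, and variables do not carry over. Pictures are saved under pics/ and viewed, and the job is handed in when it is done.

```bash
mkdir -p pics; ls
python3 - <<'E'
from station import r,capture
import cv2
print(r.sense()); print(r.grip_point_offset)
import numpy as np
np.set_printoptions(precision=4,suppress=True)
for n in ["scene","side","wrist"]:
    c=capture(n); cv2.imwrite(f"pics/{n}0.png",c["img"]); print(n,c["fx"],c["fy"],c["cx"],c["cy"]); print(c["world_from_camera"])
    np.save(f"pics/{n}0.npy",c,allow_pickle=True)
E
```

```text
pics
{'time_s': 0.0, 'joints': array([ 1.48183848e+01,  2.20920276e+01,  3.79460521e-01, -2.97956839e-02,
       -6.84117411e+01, -1.48183149e+01]), 'joint_velocities': array([-0.02305101, -0.04939582, -0.06884773,  0.02276071, -0.03353038,
        0.05647827]), 'effort': array([ 5.69075401e-04, -3.90661991e+01,  1.87403029e+01,  4.22001421e+00,
        1.09914420e-02, -1.81494070e-04]), 'tcp_pos': array([6.24390376e-01, 4.11501887e-05, 2.21442004e-01]), 'ee_rot': array([[-1.90544117e-04, -9.99997515e-01, -2.22105472e-03],
       [-9.99999978e-01,  1.90738710e-04, -8.74014125e-05],
       [ 8.78248364e-05,  2.22103802e-03, -9.99997530e-01]]), 'wrist_force': array([ 0.73470907, -0.70378375,  0.08880597]), 'moment': array([ 0.04900188,  0.04568154, -0.02234271]), 'gripper_width': 0.9974702766112643}
-0.0187
scene 523.9902954556213 523.9902954556213 279.70366261559235 203.45048462807318
[[-0.3852  0.6782 -0.6258  1.1274]
 [ 0.9228  0.2762 -0.2687  0.2063]
 [-0.0094 -0.681  -0.7322  0.7382]
 [ 0.      0.      0.      1.    ]]
side 503.0301402181625 503.0301402181625 276.85667077900797 202.94717727666526
[[-0.9973 -0.0334  0.0654  0.4929]
 [-0.0716  0.6425 -0.7629  0.706 ]
 [-0.0166 -0.7656 -0.6432  0.72  ]
 [ 0.      0.      0.      1.    ]]
wrist 325.19226210127806 325.19226210127806 273.3675649441804 203.51779358132902
[[-1.      0.0001 -0.0019  0.6257]
 [-0.0004  0.9676  0.2525 -0.0703]
 [ 0.0019  0.2525 -0.9676  0.3839]
 [ 0.      0.      0.      1.    ]]
```

View pics/scene0.png

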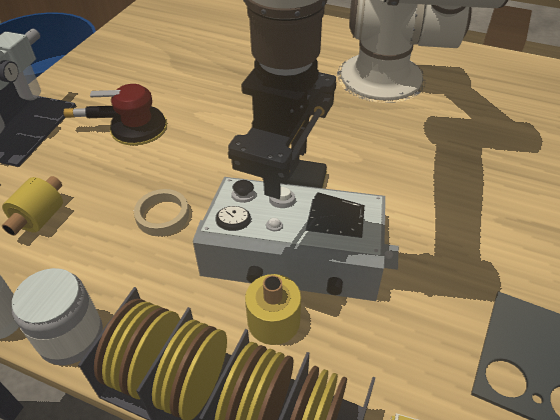

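View pics/side0.png

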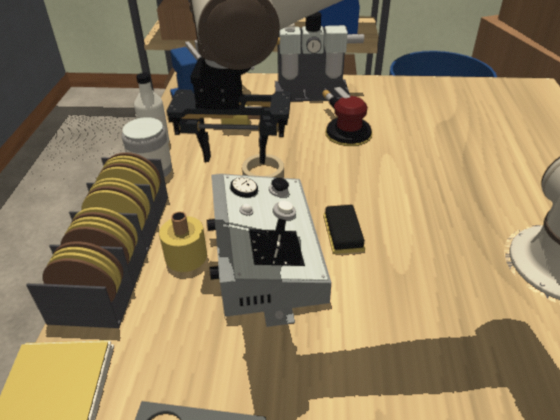

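View pics/wrist0.png

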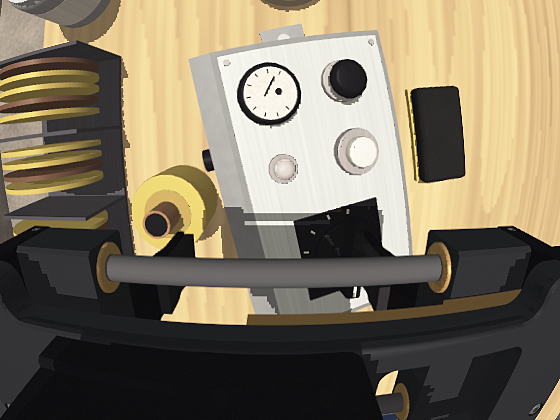

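The scene shows the desk at about (300,235), with the black escutcheon at (337,214). In the side view the escutcheon is at (277,247) and the start cap at (285,208). In the wrist view the start cap is at (361,152) and the stop head at (348,80), with the block and the standing roll beside the desk. I'll zoom in next.

Run:
```python
import cv2
a=cv2.imread('pics/scene0.png')[165:310,185:405]; b=cv2.imread('pics/side0.png')[160:330,200:350]
cv2.imwrite('pics/z_scene.png',cv2.resize(a,None,fx=3.6,fy=3.6,interpolation=2))
cv2.imwrite('pics/z_side.png',cv2.resize(b,None,fx=3.5,fy=3.5,interpolation=2))
```

```text
(no output)
```

View pics/z_scene.png

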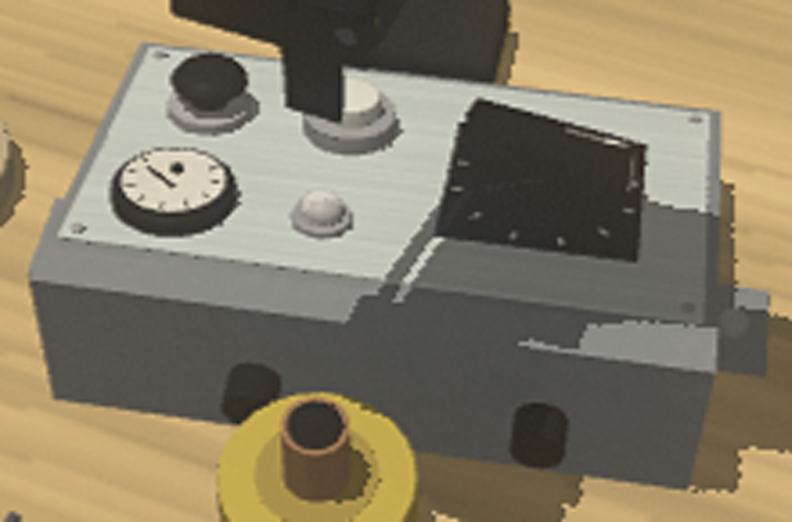

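View pics/z_side.png

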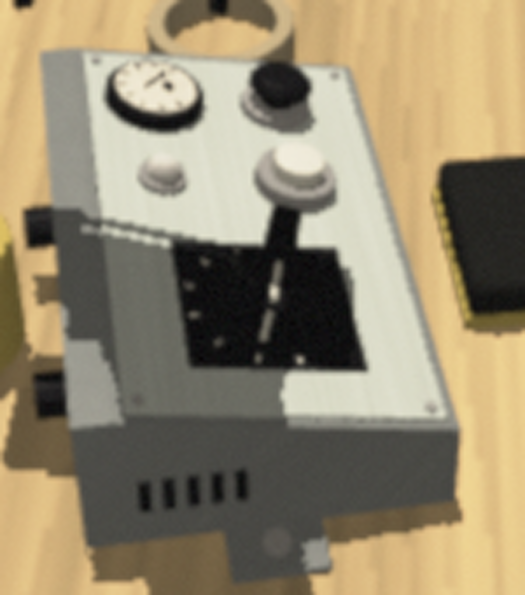

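The front-right, back-right, back-left and front-left screws show in both zooms: scene (161,55), (78,229), (688,308), (696,119) and side (335,75), (96,61), (138,400), (431,407). The white line points to the lower end in the side view. I'll triangulate these and the lamp, gauge and caps.

```bash
cat > h.py <<'E'
import numpy as np, cv2
from scipy.spatial.transform import Rotation as R
np.set_printoptions(precision=4,suppress=True)
def ray(c,uv,fish=False):
    p=np.array([(uv[0]-c["cx"])/c["fx"],(uv[1]-c["cy"])/c["fy"]])
    if fish:
        th=np.hypot(*p); d=np.r_[p/th*np.sin(th),np.cos(th)]
    else: d=np.r_[p,1]
    T=c["world_from_camera"]; d=T[:3,:3]@d
    return T[:3,3],d/np.linalg.norm(d)
def tri(rays):
    A=0;b=0
    for o,d in rays:
        P=np.eye(3)-np.outer(d,d); A=A+P; b=b+P@o
    x=np.linalg.solve(A,b)
    return x,[np.linalg.norm((np.eye(3)-np.outer(d,d))@(x-o))*1e3 for o,d in rays]
def load(n): return np.load(f"pics/{n}.npy",allow_pickle=True).item()
E
cat > m1.py <<'E'
from h import *
S,D,W=load('scene0'),load('side0'),load('wrist0')
zs=lambda u,v:((u+.5)/3.6-.5+185,(v+.5)/3.6-.5+165)
zd=lambda u,v:((u+.5)/3.5-.5+200,(v+.5)/3.5-.5+160)
pts={ # name: (scene, side, wrist)
'scr_fr':(zs(161,55),zd(335,75),(371,42)),
'scr_br':(zs(78,229),zd(96,61),(227,62)),
'scr_bl':(zs(688,308),zd(138,400),None),
'scr_fl':(zs(696,119),zd(431,407),None),
'lamp':(zs(322,206),zd(163,166),None),
'gauge':(zs(175,182),zd(155,88),(270,93)),
'start':(None,zd(299,161),(363,151)),
'stop':(zs(210,76),zd(280,80),(348,80))}
G={}
for k,(s,d,w) in pts.items():
    rs=[]
    if s: rs.append(ray(S,s))
    if d: rs.append(ray(D,d))
    if w: rs.append(ray(W,w,True))
    G[k],e=tri(rs); print(k,G[k],np.round(e,1))
c=sum(G[k] for k in pts if k[:3]=='scr')/4; print('centre',c)
M={'start':(-30,-30,22),'gauge':(43,-100,13),'lamp':(45,-30,12)}
X=(G['scr_br']+G['scr_bl']-G['scr_fr']-G['scr_fl'])/2; Y=(G['scr_fl']+G['scr_bl']-G['scr_fr']-G['scr_br'])/2
sx,sy=np.linalg.norm(X)*500,np.linalg.norm(Y)*500; print('half spacing',sx,sy,'angle',np.degrees(np.arccos(X@Y/sx/sy*250000)))
M.update(scr_br=(sx,-sy,0),scr_bl=(sx,sy,0),scr_fr=(-sx,-sy,0),scr_fl=(-sx,sy,0))
k=list(M); A=np.array([M[i] for i in k])/1e3; B=np.array([G[i] for i in k])
Rt,_=R.align_vectors(B-B.mean(0),A-A.mean(0)); t=B.mean(0)-Rt.apply(A.mean(0))
print(Rt.as_matrix(),t,'tilt',np.degrees(np.arccos(Rt.as_matrix()[2,2])),'yaw',np.degrees(np.arctan2(*Rt.as_matrix()[[1,0],0])))
for i,a,b in zip(k,A,B): print(i,np.round(1e3*(b-Rt.apply(a)-t),1))
np.save('panel.npy',np.c_[Rt.as_matrix(),t])
E
python3 m1.py
```

```text
scr_fr [ 0.5255 -0.1545  0.0576] [1.5 0.4 1.2]
scr_br [ 0.667  -0.1237  0.0868] [1.4 0.4 1.4]
scr_bl [0.6073 0.1448 0.0886] [0.3 0.3]
scr_fl [0.4664 0.1137 0.0578] [0.2 0.2]
lamp [ 0.6152 -0.0242  0.091 ] [0.3 0.3]
gauge [ 0.6278 -0.0938  0.0909] [1.5 0.2 1.4]
start [ 0.5406 -0.0431  0.0826] [0.6 0.6]
stop [ 0.5566 -0.109   0.0877] [0.6 0.4 0.6]
centre [ 0.5665 -0.0049  0.0727]
half spacing 73.81993314475602 137.44861017971937 angle 90.05924931631046
[[ 0.9558 -0.2179 -0.1974]
 [ 0.2119  0.9759 -0.0513]
 [ 0.2038  0.0072  0.979 ]] [ 0.5669 -0.0049  0.0712] tilt 11.76730947732493 yaw 12.498717335026532
start [ 0.1 -1.4 -3.8]
gauge [ 0.6  0.3 -1.1]
lamp [ 1.1  1.1 -0.9]
scr_br [-0.5 -0.3  1.5]
scr_bl [-0.3 -0.   1.3]
scr_fr [-0.9  0.2  2.4]
scr_fl [-0.1  0.1  0.6]
```

The panel fit is good: the screws' centroid is at z 72.7 mm, tilt 11.8°, yaw 12.5°, and residuals are mostly 1–2 mm. Next I'll check the handle's white line and work out the approach pose.

```bash
cat > pan.py <<'E'
from h import *
yaw=np.radians(12.5); til=np.radians(12)
PR=R.from_euler('z',yaw).as_matrix()@R.from_euler('y',-til).as_matrix()
Pt=np.array([.5667,-.0049,.0727])
def w(p): return PR@(np.array(p)/1e3)+Pt
def pc(x): return (PR.T@(np.array(x)-Pt))*1e3
def hit(ry,h): # ray to plane h mm above the panel, panel coords mm
    o,d=ry; n=PR[:,2]; return pc(o+d*((n@(w((0,0,h))-o))/(n@d)))
def pose(ang,rad,off,h): # ang: pointer deg left of up-slope; pusher face frame
    a=np.radians(ang); p=np.array([np.cos(a),np.sin(a),0]); t=np.array([np.sin(a),-np.cos(a),0])
    c=np.array([0,68,h])+rad*p-off*t
    Rm=PR@np.c_[-p,-t,[0,0,-1]]
    return w(c),Rm
def rel(s,c,Rm):
    T=s["ee_rot"].T; return T@(c-s["tcp_pos"])*1e3, R.from_matrix(T@Rm).as_rotvec()
E
python3 - <<'E'
from pan import *
from station import r
S,D,W=load('scene0'),load('side0'),load('wrist0')
zd=lambda u,v:((u+.5)/3.5-.5+200,(v+.5)/3.5-.5+160)
for z in [(278,263),(275,290),(262,337),(285,222)]: print(z,hit(ray(D,zd(*z)),38))
print('esc'); zs=lambda u,v:((u+.5)/3.6-.5+185,(v+.5)/3.6-.5+165)
for z in [(175,247),(336,248),(366,369),(190,366)]: print(hit(ray(D,zd(*z)),3))
print(hit(ray(D,zd(299,161)),22),hit(ray(W,(363,151),True),22), hit(ray(D,zd(280,80)),28))
s=r.sense()
for h in (80,20): 
    c,Rm=pose(75,28,31,h); print(c,rel(s,c,Rm))
print(R.from_matrix(s["ee_rot"].T@pose(75,28,31,20)[1]).as_euler('ZYX',degrees=True))
E
```

```text
(278, 263) [ 2.7031 77.1201 38.    ]
(275, 290) [ 7.2576 96.8293 38.    ]
(262, 337) [ 18.6385 129.6449  38.    ]
(285, 222) [-5.8583 45.6649 38.    ]
esc
[44.485 29.657  3.   ]
[-44.6492  24.8655   3.    ]
[-44.0133 114.8471   3.    ]
[ 46.2319 116.0831   3.    ]
[-28.1323 -24.6649  22.    ] [-29.0267 -32.4507  22.    ] [-26.3447 -90.9066  28.    ]
[0.5065 0.0873 0.1462] (array([-87.2942, 117.9652,  75.67  ]), array([ 0.2051, -0.0499,  0.0433]))
[0.5187 0.09   0.0875] (array([-90.0013, 105.6904, 134.3386]), array([ 0.2051, -0.0499,  0.0433]))
[ 2.1754 -3.0939 11.696 ]
```

```bash
python3 -m crank '[{"delta_rot":[0.051,-0.0125,0.011],"linear":[-0.022,0.029,0.008],"gripper":0},{"delta_rot":[0.051,-0.0125,0.011],"linear":[-0.022,0.029,0.008],"gripper":0},{"delta_rot":[0.051,-0.0125,0.011],"linear":[-0.022,0.029,0.008],"gripper":0},{"delta_rot":[0.051,-0.0125,0.011],"linear":[-0.022,0.029,0.008],"gripper":0},{"delta_rot":[0,0,0],"linear":[0,0,0],"gripper":0},{"delta_rot":[0,0,0],"linear":[0,0,0],"gripper":0},{"delta_rot":[0,0,0],"linear":[0,0,0],"gripper":0},{"delta_rot":[0,0,0],"linear":[0,0,0],"gripper":0}]'
python3 - <<'E'
from pan import *
from station import r,capture
s=r.sense(); print(s['time_s'],s['tcp_pos'],pc(s['tcp_pos']),s['wrist_force'],s['gripper_width'],s['joints'])
for h in (80,20): 
    c,Rm=pose(75,28,31,h); print(c,rel(s,c,Rm))
for n in ["scene","side","wrist"]:
    c=capture(n); cv2.imwrite(f"pics/{n}1.png",c["img"]); np.save(f"pics/{n}1.npy",c,allow_pickle=True)
a=cv2.imread('pics/scene1.png')[130:310,185:405]; b=cv2.imread('pics/side1.png')[130:330,200:380]
cv2.imwrite('pics/z1.png',np.hstack([cv2.resize(a,(396,324),interpolation=2),cv2.resize(b,(360,400),interpolation=2)[:324]]))
cv2.imwrite('pics/z1.png',np.hstack([cv2.resize(a,(440,400),interpolation=2),cv2.resize(b,(360,400),interpolation=2)]))
E
```

```text
time_s: 1.15
tcp_pos: [0.5143, 0.0904, 0.1838]
ee_rot: [[-0.04, -0.978, 0.204], [-0.998, 0.05, 0.045], [-0.054, -0.202, -0.978]]
wrist_force: [0.2, 0.1, -1.0]
gripper_width: 0.174
1.15 [0.5143 0.0904 0.1838] [ -6.8073 104.3977 115.0098] [ 0.2279  0.1002 -0.9545] 0.174139259463685 [ 29.9403   8.1403 -27.9228   5.3199 -42.5426 -36.1006]
[0.5065 0.0873 0.1462] (array([ 5.4277, 15.03  , 34.9938]), array([-0.001 ,  0.0002, -0.0017]))
[0.5187 0.09   0.0875] (array([ 5.4388, 15.09  , 94.9938]), array([-0.001 ,  0.0002, -0.0017]))
```

View pics/z1.png

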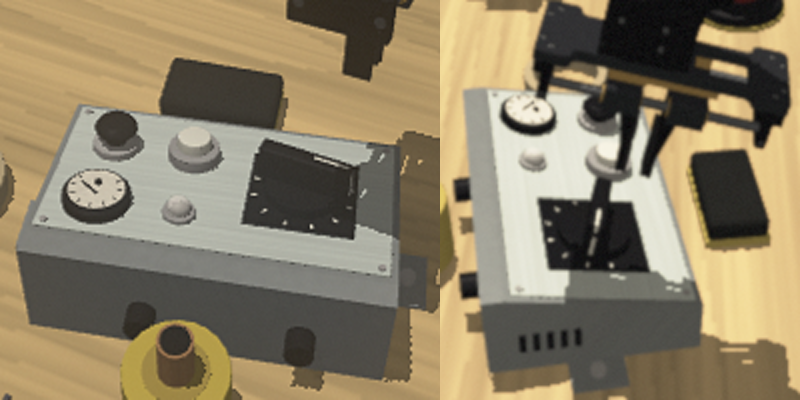

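View pics/wrist1.png

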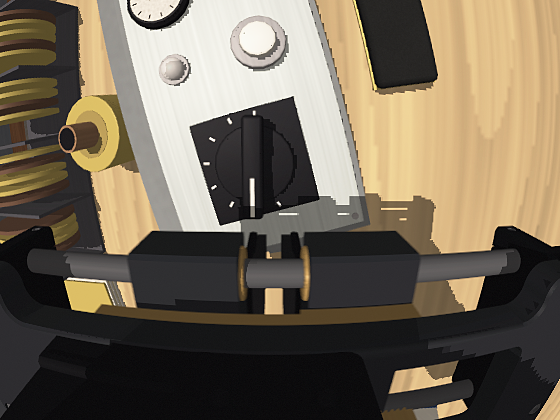

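The wrist view shows the bar handle from (256,115) to (252,216) on the escutcheon, whose corners are at (190,127), (293,97), (319,199) and (221,225). The white line is on the lower half, the start cap is at (259,40), and the fingers are nearly shut and clear. I'll re-measure the dial and the start button.

Run:
```python
from pan import *
S,D,W,W0=load('scene1'),load('side1'),load('wrist1'),load('wrist0')
im=W['img']
cv2.imwrite('pics/zw1.png',cv2.resize(im[10:240,160:360],None,fx=2.6,fy=2.6,interpolation=2))
cv2.imwrite('pics/zs1.png',cv2.resize(S['img'][180:260,210:390],None,fx=4.4,fy=4.4,interpolation=2))
for z in [(190,127),(293,97),(319,199),(221,225)]: print('esc',hit(ray(W,z,True),3))
for z in [(256,115),(252,216)]: print('handle',hit(ray(W,z,True),38))
# caps: bright blobs
def blob(img,x0,y0,x1,y1,t):
    g=cv2.cvtColor(img,6)[y0:y1,x0:x1]; _,m=cv2.threshold(g,t,255,0)
    n,l,st,c=cv2.connectedComponentsWithStats(m); return [(c[i]+[x0,y0],st[i,4],st[i,:4]+[x0,y0,0,0]) for i in range(1,n) if st[i,4]>60]
for t in (235,245): print(t,blob(im,230,10,290,70,t),blob(W0['img'],330,120,390,190,t),blob(S['img'],265,185,300,210,t))
```

```text
esc [45.3602 21.7863  3.    ]
esc [-45.339   21.3388   3.    ]
esc [-45.3817 111.852    3.    ]
esc [ 44.6424 112.4701   3.    ]
handle [-13.3028  29.119   38.    ]
handle [ 10.2284 101.9351  38.    ]
235 [(array([251.2245,  20.0272]), np.int32(441), array([230,  10,  60,  54])), (array([256.6842,  37.4961]), np.int32(893), array([240,  21,  35,  34])), (array([235.8869,  63.4405]), np.int32(168), array([230,  49,  23,  21])), (array([281.3333,  65.7857]), np.int32(84), array([270,  57,  18,  13]))] [(array([349.6614, 159.7394]), np.int32(1385), array([330, 120,  51,  70])), (array([384.3512, 148.761 ]), np.int32(410), array([377, 120,  13,  70])), (array([362.7148, 151.4607]), np.int32(610), array([350, 137,  26,  30]))] []
245 [(array([251.6988,  38.1836]), np.int32(561), array([240,  22,  24,  32]))] [(array([362.6103, 151.4224]), np.int32(580), array([350, 137,  26,  30]))] []
```

View pics/zw1.png

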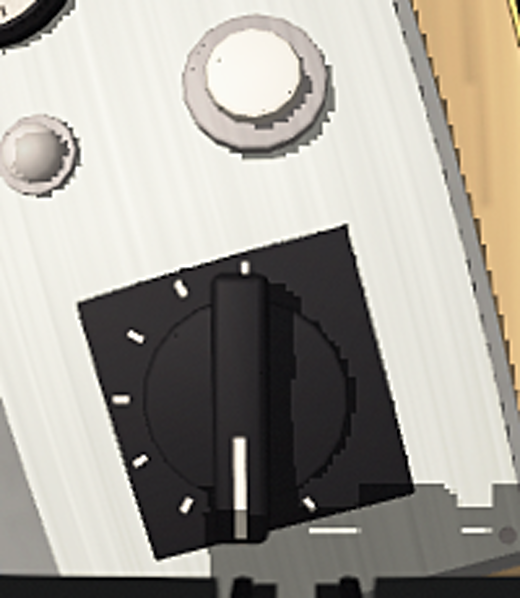

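View pics/zs1.png

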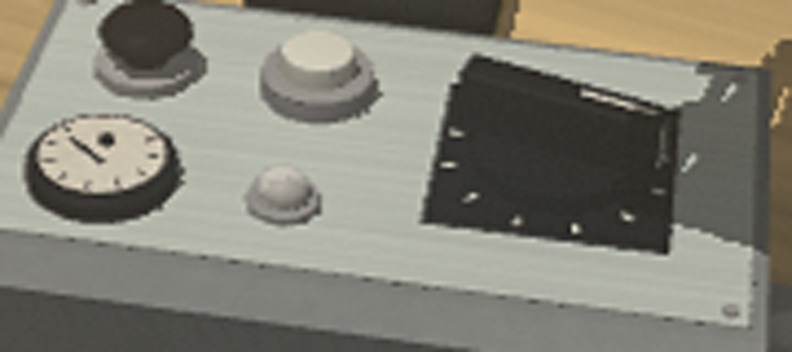

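Escutcheon centre comes out at (-0.2, 66.9) mm in the panel frame, against the listed (0, 68). Now the handle-top and start-cap heights from two views.

Run:
```python
from pan import *
S,D,W,W0=load('scene1'),load('side1'),load('wrist1'),load('wrist0')
zw=lambda u,v:((u+.5)/2.6-.5+160,(v+.5)/2.6-.5+10)
zs=lambda u,v:((u+.5)/4.4-.5+210,(v+.5)/4.4-.5+180)
def go(n,*rs):
    x,e=tri(rs); print(n,pc(x),np.round(e,1))
go('line in',ray(S,zs(583,93)),ray(W,zw(240,437),True))
go('line out',ray(S,zs(662,110)),ray(W,zw(240,538),True))
go('start',ray(S,zs(317,57)),ray(W,zw(253,73),True),ray(W0,(362.7,151.4),True))
go('lamp',ray(S,zs(286,185)),ray(W,zw(38,152),True))
go('esc fr',ray(S,zs(680,107)),ray(W,zw(413,492),True))
go('esc bl',ray(S,zs(422,222)),ray(W,zw(79,304),True))
```

```text
line in [ 2.1358 74.7738 36.078 ] [1.2 1.2]
line out [ 10.1909 104.0258  38.055 ] [1.6 1.6]
start [-30.0979 -31.2771  16.8117] [1.4 1.3 1. ]
lamp [ 43.7153 -29.8245   7.601 ] [1.1 1.1]
esc fr [-45.2339 112.9621   2.4102] [1.1 1.1]
esc bl [45.9047 22.2344  0.0313] [0.9 0.9]
```

```bash
python3 -m crank '[{"delta_rot":[0,0,0],"linear":[0.0055,0.017,0],"gripper":0},{"delta_rot":[0,0,0],"linear":[0,0,0.04],"gripper":0},{"delta_rot":[0,0,0],"linear":[0,0,0.03],"gripper":0},{"delta_rot":[0,0,0],"linear":[0,0,0.015],"gripper":0},{"delta_rot":[0,0,0],"linear":[0,0,0.009],"gripper":0},{"delta_rot":[0,0,0],"linear":[0,0,0],"gripper":0},{"delta_rot":[0,0,0],"linear":[0,0,0],"gripper":0}]'
cat > look.py <<'E'
import sys
from pan import *
from station import r,capture
s=r.sense(); k=sys.argv[1]
print(s['time_s'],'panel',pc(s['tcp_pos']),'F panel',PR.T@s['wrist_force'],'w',s['gripper_width'],'j',s['joints'])
T=PR.T@s['ee_rot']; print('tool x axis in panel',T[:,0],'z',T[:,2])
d=np.array([0,68])-pc(s['tcp_pos'])[:2]; print('axis in tool',np.r_[d,0]@T)
ims={}
for n in ["scene","side","wrist"]:
    c=capture(n); ims[n]=c["img"]; cv2.imwrite(f"pics/{n}{k}.png",c["img"]); np.save(f"pics/{n}{k}.npy",c,allow_pickle=True)
a=ims['scene'][130:310,185:405]; b=ims['side'][130:330,200:380]
cv2.imwrite(f'pics/z{k}.png',np.hstack([cv2.resize(a,(440,400),interpolation=2),cv2.resize(b,(360,400),interpolation=2)]))
E
python3 look.py 2
```

```text
time_s: 2.17
tcp_pos: [0.5161, 0.0904, 0.0887]
ee_rot: [[-0.038, -0.978, 0.205], [-0.998, 0.049, 0.046], [-0.055, -0.203, -0.978]]
wrist_force: [-0.5, -0.4, -0.3]
gripper_width: 0.001
2.175 panel [-24.8258 103.9848  21.6521] F panel [-0.5909 -0.3016 -0.1823] w 0.0006172260218470679 j [ 29.709   15.5854 -35.8588   7.7736 -27.1759 -38.7972]
tool x axis in panel [-0.2593 -0.9658 -0.0009] z [ 0.002   0.0003 -1.    ]
axis in tool [ 28.3183 -33.306    0.0381]
```

View pics/z2.png

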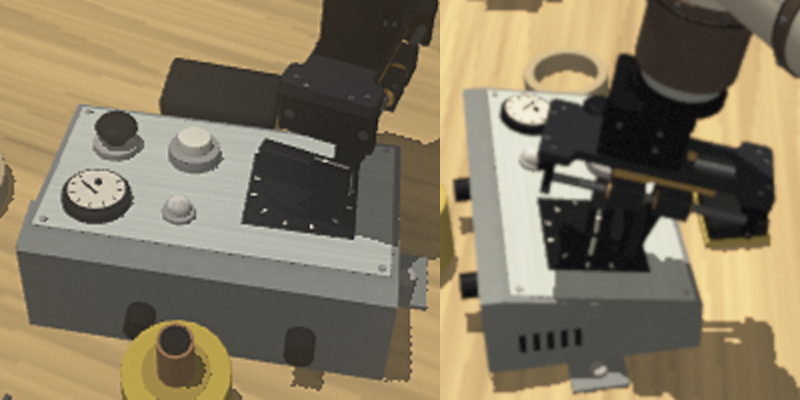

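View pics/wrist2.png

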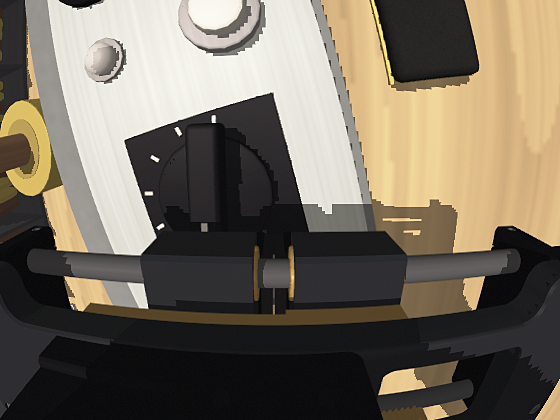

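The tip is shut, clear of the handle, and stands on its counter-clockwise side; the handle still points to its original tick. I'll ease forward to contact.

```bash
python3 -m crank '[{"delta_rot":[0,0,0],"linear":[0,-0.003,0],"gripper":0},{"delta_rot":[0,0,0],"linear":[0,-0.003,0],"gripper":0},{"delta_rot":[0,0,0],"linear":[0,-0.002,0],"gripper":0},{"delta_rot":[0,0,0],"linear":[0,0,0],"gripper":0}]'
for i in 1 2; do python3 -m crank '[{"delta_rot":[0,0,0],"linear":[0,-0.001,0],"gripper":0},{"delta_rot":[0,0,0],"linear":[0,0,0],"gripper":0}]' | grep force ; done
python3 look.py 3
```

```text
time_s: 2.82
tcp_pos: [0.5237, 0.0898, 0.0896]
ee_rot: [[-0.039, -0.978, 0.204], [-0.998, 0.049, 0.045], [-0.054, -0.201, -0.978]]
wrist_force: [0.2, 1.4, 0.4]
gripper_width: 0.004
wrist_force: [-0.7, -0.1, 0.6]
wrist_force: [-0.5, -0.4, 0.6]
3.325 panel [-15.7157 101.2862  21.0315] F panel [-0.436  -0.2591  0.7223] w 0.002608005449641841 j [ 29.0471  16.2793 -34.3209   7.258  -28.0354 -37.6478]
tool x axis in panel [-0.2594 -0.9658 -0.0002] z [ 0.0007  0.     -1.    ]
axis in tool [ 28.0713 -23.8108   0.01  ]
```

```bash
for i in 1 2 3 4; do python3 -m crank '[{"delta_rot":[0,0,0],"linear":[0,-0.001,0],"gripper":0},{"delta_rot":[0,0,0],"linear":[0,0,0],"gripper":0}]' | grep -E "force|pos" ; done
```

```text
tcp_pos: [0.5265, 0.0897, 0.0902]
wrist_force: [-0.4, 0.3, 0.7]
tcp_pos: [0.5275, 0.0896, 0.0904]
wrist_force: [-0.0, 0.5, -0.0]
tcp_pos: [0.5284, 0.0896, 0.0906]
wrist_force: [-1.0, -0.5, 0.2]
tcp_pos: [0.5294, 0.0895, 0.0908]
wrist_force: [-0.7, -0.0, -0.8]
```

```bash
python3 look.py 4
```

```text
4.475 panel [-11.8349 100.2338  21.0429] F panel [-0.869   0.1326 -0.6829] w 0.0034144669765928215 j [ 28.7865  16.5342 -33.6892   7.0631 -28.386  -37.2014]
tool x axis in panel [-0.2594 -0.9658 -0.0002] z [ 0.0007  0.0001 -1.    ]
axis in tool [ 28.0606 -19.791    0.007 ]
```

View pics/z4.png

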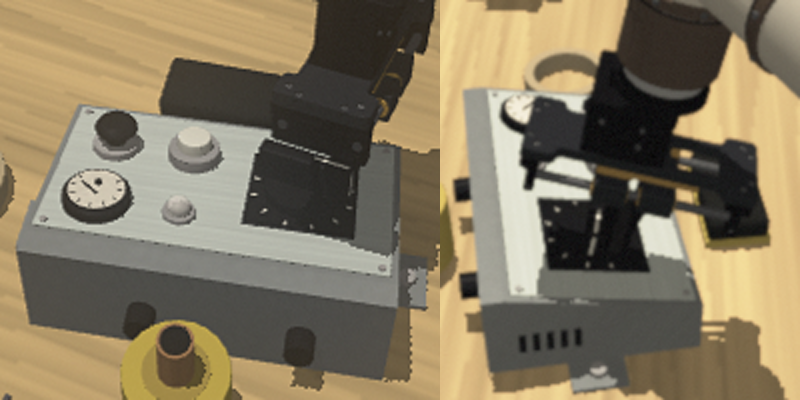

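View pics/wrist4.png

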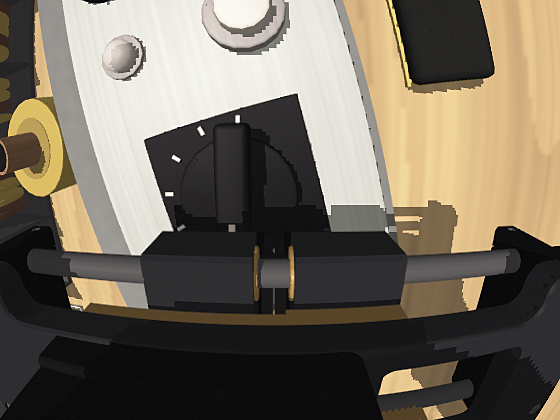

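The fingers taper. The wrist view still shows a small gap between the handle's right edge (about column 250) and the finger (about column 262), so I'll continue.

```bash
for i in 1 2 3 4; do python3 -m crank '[{"delta_rot":[0,0,0],"linear":[0,-0.001,0],"gripper":0},{"delta_rot":[0,0,0],"linear":[0,0,0],"gripper":0}]' | grep -E "force|pos" ; done
```

```text
tcp_pos: [0.5304, 0.0895, 0.091]
wrist_force: [0.3, -0.6, 0.5]
tcp_pos: [0.5314, 0.0894, 0.0912]
wrist_force: [0.4, 0.5, 0.3]
tcp_pos: [0.5321, 0.0893, 0.0913]
wrist_force: [-0.9, 1.8, 0.2]
tcp_pos: [0.5323, 0.0891, 0.0912]
wrist_force: [-4.9, 0.9, 2.4]
```

Contact came at about 16.5 mm offset. Now the first arc: 20°, past the first half-way point.

```bash
python3 -m crank '[{"delta_rot":[0,0,0.0873],"linear":[-0.0013,-0.0025,0],"gripper":0},{"delta_rot":[0,0,0.0873],"linear":[-0.0013,-0.0025,0],"gripper":0},{"delta_rot":[0,0,0.0873],"linear":[-0.0013,-0.0025,0],"gripper":0},{"delta_rot":[0,0,0.0873],"linear":[-0.0013,-0.0025,0],"gripper":0},{"delta_rot":[0,0,0],"linear":[0,0,0],"gripper":0}]'; python3 look.py 5
```

```text
time_s: 6.25
tcp_pos: [0.5445, 0.0928, 0.0942]
ee_rot: [[-0.369, -0.906, 0.205], [-0.921, 0.386, 0.046], [-0.12, -0.172, -0.978]]
wrist_force: [0.2, 0.5, 0.7]
gripper_width: 0.006
6.25 panel [  3.948  100.2395  21.1105] F panel [0.4243 0.4186 0.6037] w 0.006196361617928909 j [ 28.2797  17.5254 -31.3224   6.6174 -29.6352 -56.1527]
tool x axis in panel [-0.5729 -0.8197 -0.0013] z [ 0.0022  0.0001 -1.    ]
axis in tool [ 28.6868 -15.2328  -0.0128]
```

View pics/z5.png

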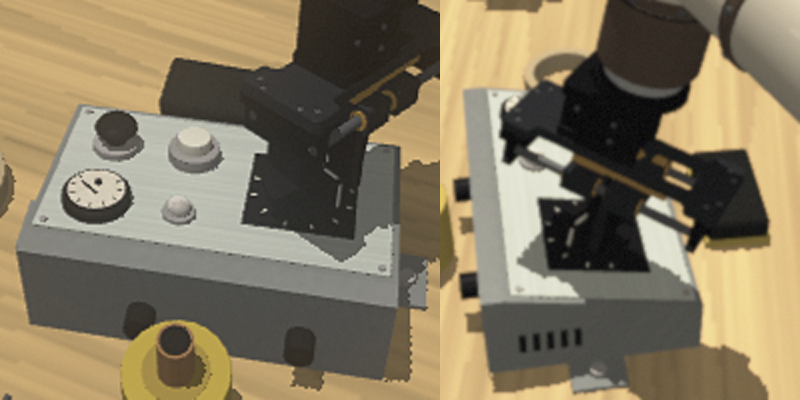

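View pics/wrist5.png

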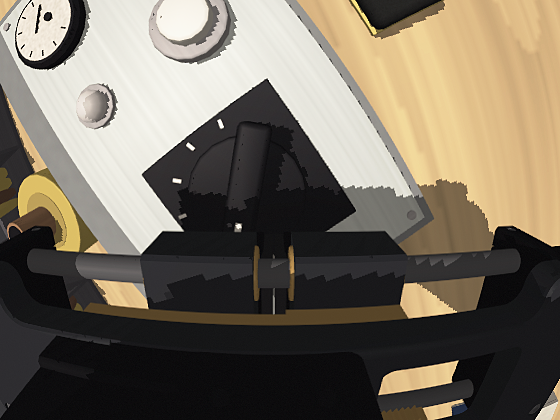

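The first click snapped: contact force is back to zero and the handle leads the finger in the wrist view. Another 30° for the second.

```bash
python3 -m crank '[{"delta_rot":[0,0,0.0873],"linear":[-0.0013,-0.0025,0],"gripper":0},{"delta_rot":[0,0,0.0873],"linear":[-0.0013,-0.0025,0],"gripper":0},{"delta_rot":[0,0,0.0873],"linear":[-0.0013,-0.0025,0],"gripper":0},{"delta_rot":[0,0,0.0873],"linear":[-0.0013,-0.0025,0],"gripper":0},{"delta_rot":[0,0,0.0873],"linear":[-0.0013,-0.0025,0],"gripper":0},{"delta_rot":[0,0,0.0873],"linear":[-0.0013,-0.0025,0],"gripper":0},{"delta_rot":[0,0,0],"linear":[0,0,0],"gripper":0}]'; python3 look.py 6
```

```text
time_s: 7.28
tcp_pos: [0.5603, 0.0904, 0.0974]
ee_rot: [[-0.773, -0.6, 0.204], [-0.605, 0.795, 0.045], [-0.19, -0.089, -0.978]]
wrist_force: [0.2, 0.7, -0.9]
gripper_width: 0.004
7.275 panel [19.2023 94.4061 21.1639] F panel [ 0.1874  0.5861 -0.9342] w 0.003937350175459742 j [ 27.1394  18.5642 -28.7633   5.8726 -31.1018 -84.3127]
tool x axis in panel [-0.9059 -0.4234 -0.0014] z [ 0.0015  0.0001 -1.    ]
axis in tool [ 28.5764 -15.7924  -0.0298]
```

View pics/z6.png

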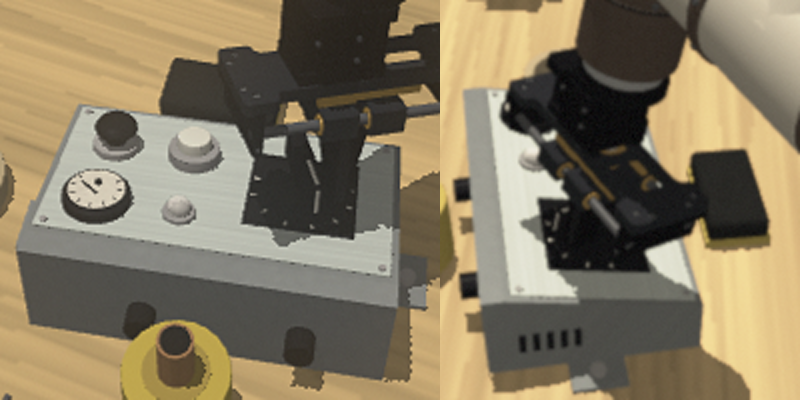

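View pics/wrist6.png

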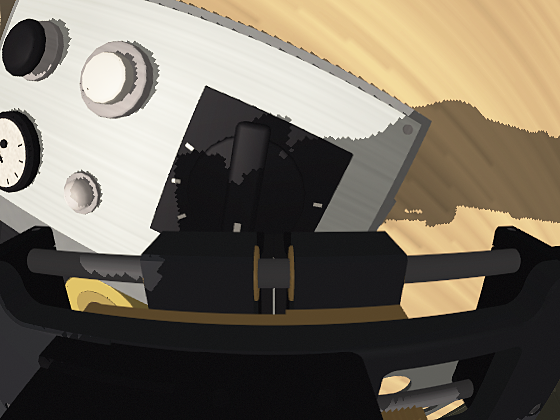

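Second click done: there's no contact force and the line points to the next tick but one in the scene view. Third click next.

```bash
python3 -m crank '[{"delta_rot":[0,0,0.0873],"linear":[-0.0013,-0.0025,0],"gripper":0},{"delta_rot":[0,0,0.0873],"linear":[-0.0013,-0.0025,0],"gripper":0},{"delta_rot":[0,0,0.0873],"linear":[-0.0013,-0.0025,0],"gripper":0},{"delta_rot":[0,0,0.0873],"linear":[-0.0013,-0.0025,0],"gripper":0},{"delta_rot":[0,0,0.0873],"linear":[-0.0013,-0.0025,0],"gripper":0},{"delta_rot":[0,0,0.0873],"linear":[-0.0013,-0.0025,0],"gripper":0},{"delta_rot":[0,0,0],"linear":[0,0,0],"gripper":0}]'; python3 look.py 7
```

```text
time_s: 8.3
tcp_pos: [0.5731, 0.0801, 0.0995]
ee_rot: [[-0.97, -0.133, 0.204], [-0.127, 0.991, 0.045], [-0.208, 0.018, -0.978]]
wrist_force: [0.4, 0.9, -0.1]
gripper_width: 0.004
8.3 panel [29.6479 81.5579 21.0794] F panel [ 0.5063  0.7609 -0.1596] w 0.003936401931976455 j [  25.3986   19.3577  -26.7694    5.0212  -32.2171 -111.8311]
tool x axis in panel [-0.9963  0.0864 -0.0009] z [ 0.0009 -0.0001 -1.    ]
axis in tool [ 28.3656 -16.0687  -0.0257]
```

View pics/z7.png

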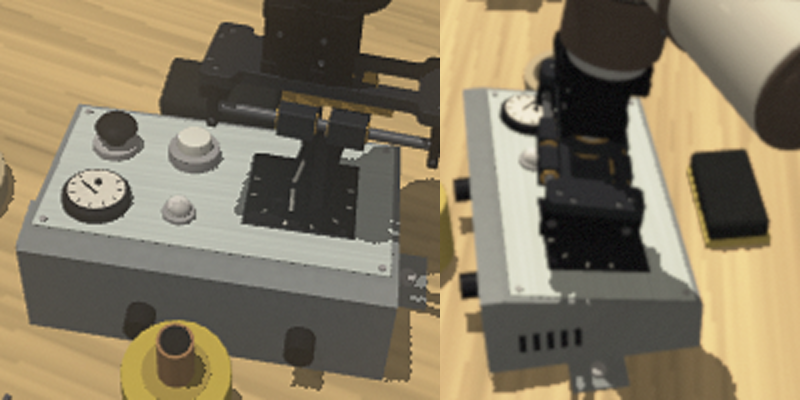

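View pics/wrist7.png

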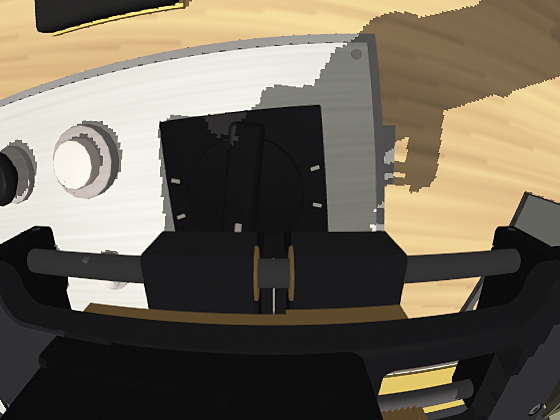

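Third click done: the handle is a few degrees ahead of the finger and the force is about zero. Fourth click next, a last 30° arc.

```bash
python3 -m crank '[{"delta_rot":[0,0,0.0873],"linear":[-0.0013,-0.0025,0],"gripper":0},{"delta_rot":[0,0,0.0873],"linear":[-0.0013,-0.0025,0],"gripper":0},{"delta_rot":[0,0,0.0873],"linear":[-0.0013,-0.0025,0],"gripper":0},{"delta_rot":[0,0,0.0873],"linear":[-0.0013,-0.0025,0],"gripper":0},{"delta_rot":[0,0,0.0873],"linear":[-0.0013,-0.0025,0],"gripper":0},{"delta_rot":[0,0,0.0873],"linear":[-0.0013,-0.0025,0],"gripper":0},{"delta_rot":[0,0,0],"linear":[0,0,0],"gripper":0}]'; python3 look.py 8
```

```text
time_s: 9.32
tcp_pos: [0.5793, 0.0646, 0.1]
ee_rot: [[-0.907, 0.37, 0.204], [0.386, 0.921, 0.045], [-0.171, 0.119, -0.978]]
wrist_force: [-0.3, 0.3, -0.1]
gripper_width: 0.005
9.325 panel [32.4083 65.0843 21.0571] F panel [-0.2109  0.3898 -0.0708] w 0.005207047764811233 j [  23.4769   19.6951  -25.8213    4.2212  -32.7347 -139.2591]
tool x axis in panel [-0.8195  0.5731 -0.0006] z [ 0.0006 -0.0001 -1.    ]
axis in tool [ 28.2295 -16.1831  -0.0199]
```

View pics/z8.png

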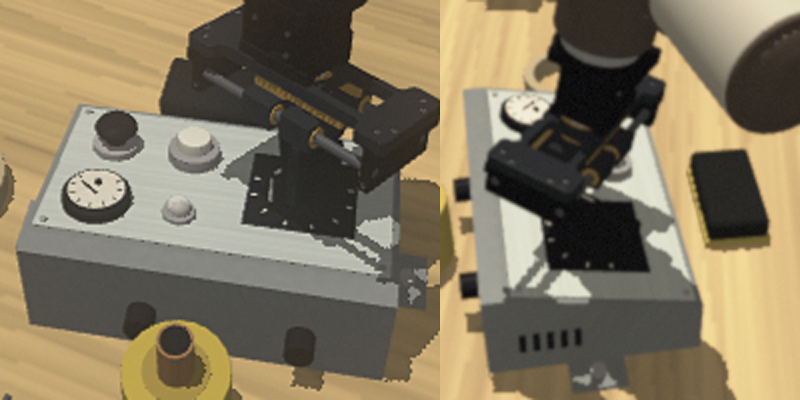

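View pics/wrist8.png

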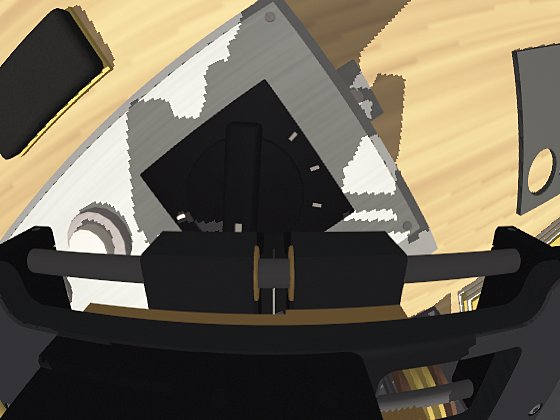

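It appears snapped. I'll back off, lift, and check the pointer.

```bash
python3 -m crank '[{"delta_rot":[0,0,0],"linear":[0,0.006,0],"gripper":0},{"delta_rot":[0,0,0],"linear":[0,0.004,-0.01],"gripper":0},{"delta_rot":[0,0,0],"linear":[0,0,-0.03],"gripper":0},{"delta_rot":[0,0,0],"linear":[0,0,-0.05],"gripper":0},{"delta_rot":[0,0,0],"linear":[-0.03,0,-0.01],"gripper":0},{"delta_rot":[0,0,0],"linear":[-0.03,0,0],"gripper":0},{"delta_rot":[0,0,0],"linear":[0,0,0],"gripper":0}]'; python3 look.py 9
python3 - <<'E'
import cv2
a=cv2.imread('pics/wrist9.png'); cv2.imwrite('pics/zw9.png',cv2.resize(a[0:260,80:420],None,fx=2.2,fy=2.2,interpolation=2))
E
```

```text
time_s: 10.35
tcp_pos: [0.6186, 0.0458, 0.2105]
ee_rot: [[-0.905, 0.372, 0.206], [0.389, 0.92, 0.045], [-0.173, 0.121, -0.977]]
wrist_force: [-0.0, 0.4, -0.3]
gripper_width: 0.005
10.35 panel [ 88.977   38.2579 122.0077] F panel [-0.0242  0.3874 -0.3437] w 0.0047020820488308055 j [  19.962    16.2255  -11.7675    2.065   -49.9487 -133.7507]
tool x axis in panel [-0.8179  0.5754 -0.0027] z [ 0.0031 -0.0002 -1.    ]
axis in tool [ 89.8859 -26.8688  -0.2822]
```

View pics/z9.png

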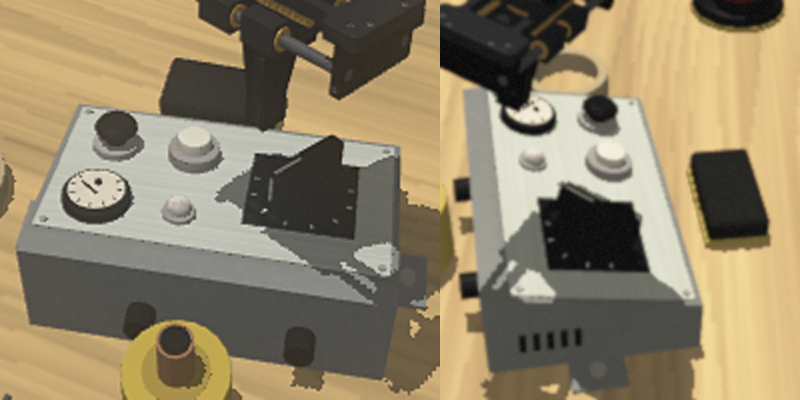

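View pics/zw9.png

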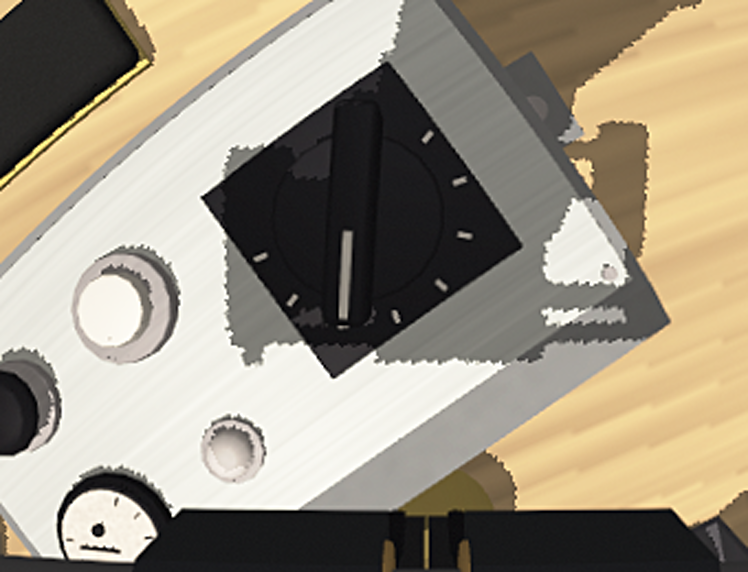

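The pointer now stands at the 6th of 8 ticks: in the zoom the ticks run (427,136), (460,181), (464,235), (441,285), (396,316), pointer at (343,326), then (293,299), (260,257). It started at the 2nd, so that is exactly four clicks. I'll compute the angle, the start cap position, and the press approach.

Run:
```python
from pan import *
from station import r
S,W9,W1,W0=load('scene9'),load('wrist9'),load('wrist1'),load('wrist0')
z=lambda u,v:((u+.5)/2.2-.5+80,(v+.5)/2.2-.5)
a=hit(ray(W9,z(348,232),True),38);b=hit(ray(W9,z(344,318),True),38)
print('line',a,b,'deg left of up',np.degrees(np.arctan2(b[1]-a[1],b[0]-a[0])))
zw=lambda u,v:((u+.5)/2.6-.5+160,(v+.5)/2.6-.5+10)
zs=lambda u,v:((u+.5)/4.4-.5+210,(v+.5)/4.4-.5+180)
rs=[ray(S,zs(317,57)),ray(W9,z(109,309),True),ray(W1,zw(253,73),True),ray(W0,(362.7,151.4),True)]
x,e=tri(rs); print('start',pc(x),e); x,e=tri(rs[1:]); print(pc(x),e)
for q in rs: print(hit(q,22),hit(q,19))
s=r.sense()
# target: tool along normal, above start button, keep tool yaw
c=w((-30,-30.5,70)); print(rel(s,c,s['ee_rot']), s['ee_rot'].T@PR)
```

```text
line [ 6.2121 61.971  38.    ] [29.4913 43.5759 38.    ] deg left of up -38.3155731581449
start [-30.1181 -31.6221  17.2996] [np.float64(1.988057527703071), np.float64(1.3045633487740709), np.float64(0.9377286694517928), np.float64(0.7918592199878641)]
[-29.6985 -31.7343  20.0777] [np.float64(0.3452764682657898), np.float64(0.286126308255812), np.float64(0.1293379204654452)]
[-21.1515 -28.7351  22.    ] [-25.5396 -29.4088  19.    ]
[-29.6051 -31.0044  22.    ] [-30.3023 -32.2412  19.    ]
[-29.4035 -31.0983  22.    ] [-29.4601 -31.8917  19.    ]
[-28.6425 -32.1472  22.    ] [-30.1336 -31.6595  19.    ]
(array([  55.2595, -123.8629,   51.067 ]), array([0., 0., 0.])) [[-0.8185  0.5745  0.0005]
 [ 0.5745  0.8185 -0.0001]
 [-0.0004  0.0002 -1.    ]]
```

Run:
```python
from pan import *
W9=load('wrist9'); S=load('scene9')
z=lambda u,v:((u+.5)/2.2-.5+80,(v+.5)/2.2-.5)
for t in [(427,136),(460,181),(464,235),(441,285),(396,316),(343,326),(293,299),(260,257)]:
    p=hit(ray(W9,z(*t),True),3); print(t,p,np.degrees(np.arctan2(p[1]-67,p[0])))
for n,hh,q in [('esc',3,[(388,63),(521,244),(334,378),(202,197)]),('handle',38,[(357,100),(347,325)]),('line38',38,[(348,232),(344,318)])]:
    for u in q: print(n,hit(ray(W9,z(*u),True),hh))
im=S['img'][180:260,230:390]; cv2.imwrite('pics/zs9.png',cv2.resize(im,None,fx=5,fy=5,interpolation=2))
im=W9['img'][30:160,170:330]; cv2.imwrite('pics/zh9.png',cv2.resize(im,None,fx=4.5,fy=4.5,interpolation=2))
```

```text
(427, 136) [-10.7193 106.6759   3.    ] 105.1187840161272
(460, 181) [ 11.2967 106.7774   3.    ] 74.1455175979322
(464, 235) [29.6465 95.8313  3.    ] 44.20133552422424
(441, 285) [40.6524 77.2748  3.    ] 14.184313549476178
(396, 316) [40.5196 55.9253  3.    ] -15.286586827425106
(343, 326) [31.5903 36.6648  3.    ] -43.83887462684687
(293, 299) [11.1678 26.8649  3.    ] -74.45048306161074
(260, 257) [-10.3503  26.0413   3.    ] -104.1818615082125
esc [-44.3016 111.7116   3.    ]
esc [ 44.9997 112.2397   3.    ]
esc [46.262  21.4648  3.    ]
esc [-44.9183  21.2262   3.    ]
handle [-30.0046  91.0981  38.    ]
handle [32.0627 42.9953 38.    ]
line38 [ 6.2121 61.971  38.    ]
line38 [29.4913 43.5759 38.    ]
```

View pics/zs9.png

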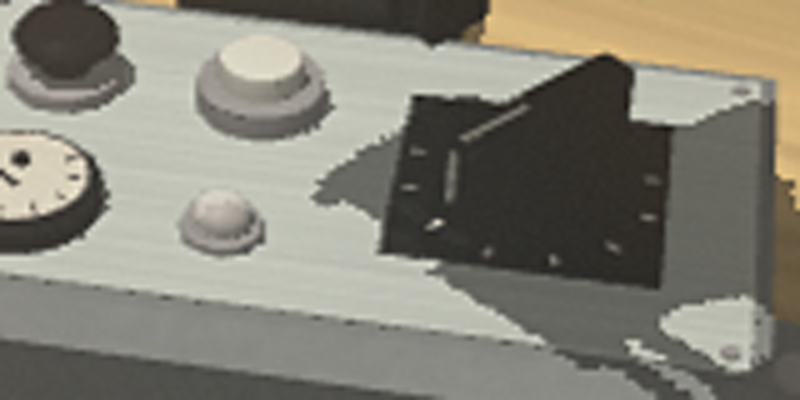

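View pics/zh9.png

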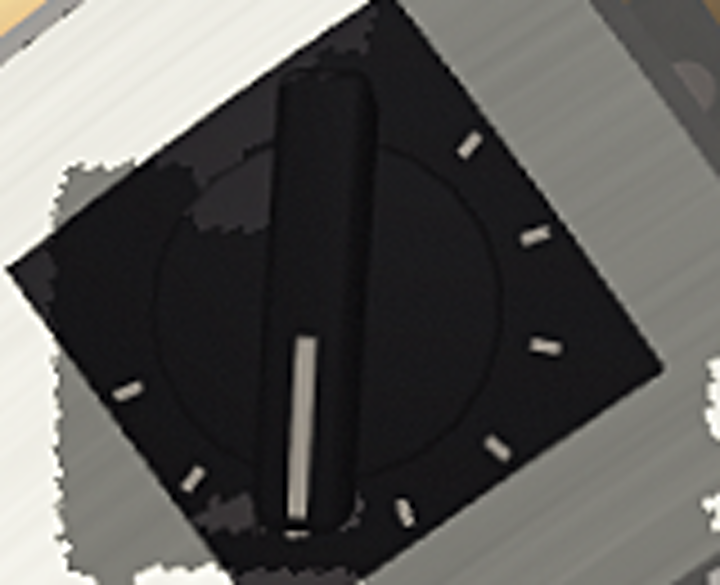

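Run:
```python
from pan import *
W9,W1,S,S1=load('wrist9'),load('wrist1'),load('scene9'),load('scene1')
z=lambda u,v:((u+.5)/4.5-.5+170,(v+.5)/4.5-.5+30)
zs=lambda u,v:((u+.5)/5-.5+230,(v+.5)/5-.5+180)
zw=lambda u,v:((u+.5)/2.6-.5+160,(v+.5)/2.6-.5+10)
ang=lambda a,b:np.degrees(np.arctan2((b-a)[1],(b-a)[0]))
print('cam in panel',pc(W9['world_from_camera'][:3,3]),pc(W1['world_from_camera'][:3,3]))
for h in (34,36,38): print(h,'now',ang(hit(ray(W9,z(307,338),True),h),hit(ray(W9,z(296,520),True),h)),'edges',ang(hit(ray(W9,z(376,100),True),h),hit(ray(W9,z(354,505),True),h)),ang(hit(ray(W9,z(280,90),True),h),hit(ray(W9,z(260,510),True),h)),
 'start',ang(hit(ray(W1,zw(240,437),True),h),hit(ray(W1,zw(240,538),True),h)),'ends',ang(hit(ray(W1,zw(240,278),True),h),hit(ray(W1,zw(240,538),True),h)))
a,ea=tri([ray(S,zs(530,104)),ray(W9,z(307,338),True)]);b,eb=tri([ray(S,zs(461,142)),ray(W9,z(296,520),True)])
print(pc(a),pc(b),ea,eb,ang(pc(a),pc(b)))
a=hit(ray(S,zs(530,104)),38);b=hit(ray(S,zs(461,142)),38);print(a,b,ang(a,b))
```

```text
cam in panel [ 31.1237  76.7264 283.3123] [-24.593   36.3566 277.0797]
34 now -39.12063805320891 edges -38.26002035836457 -38.029602089961955 start 74.03753286062468 ends 74.26614028703546
36 now -39.12063805320903 edges -38.26002035836459 -38.02960208996195 start 74.03753286062478 ends 74.26614028703551
38 now -39.120638053208914 edges -38.26002035836461 -38.02960208996194 start 74.03753286062462 ends 74.26614028703547
[ 5.9465 63.7656 38.1809] [29.7807 43.9758 36.6589] [np.float64(1.625031181957855), np.float64(1.6250311819578538)] [np.float64(1.406992630775849), np.float64(1.4069926307758063)] -39.70306037576092
[ 5.851  65.3842 38.    ] [31.99   45.4916 38.    ] -37.272321522241775
```

The ticks measure to within about 1° of nominal, but the handle's line reads about -39° where the click is at -45°. So the switch seems to have settled some 5° short of the click centre. I'll see whether it still creeps, then compute a gentle nudge to the centre; the next half-way point is 20° further on.

Run:
```python
from pan import *
from station import r,capture
s=r.sense()
for off,h in ((26,60),(26,21)):
    c,Rm=pose(-45,28,off,h); print(off,h,rel(s,c,Rm))
c=capture('wrist'); print('diff',np.abs(c['img'].astype(int)-load('wrist9')['img']).max())
```

```text
26 60 (array([55.2205, -5.2251, 61.0536]), array([-0.0002, -0.0005,  0.1734]))
26 21 (array([ 55.2024,  -5.2207, 100.0536]), array([-0.0002, -0.0005,  0.1734]))
diff 203
```

```bash
python3 -m crank '[{"delta_rot":[0,0,0.0867],"linear":[0.03,-0.0026,0],"gripper":0},{"delta_rot":[0,0,0.0867],"linear":[0.025,-0.005,0],"gripper":0},{"delta_rot":[0,0,0],"linear":[0,0,0],"gripper":0}]'
python3 - <<'E'
from pan import *
from station import r
s=r.sense(); c,Rm=pose(-45,28,26,21); print(rel(s,c,Rm))
E
```

```text
time_s: 10.92
tcp_pos: [0.5627, 0.0629, 0.199]
ee_rot: [[-0.83, 0.52, 0.202], [0.539, 0.841, 0.045], [-0.147, 0.146, -0.978]]
wrist_force: [-0.3, -0.6, 0.9]
gripper_width: 0.004
(array([ -1.3373,   0.6687, 100.3011]), array([-0.0002, -0.0008,  0.0022]))
```

```bash
python3 -m crank '[{"delta_rot":[0,0,0.002],"linear":[-0.0013,0.0007,0.04],"gripper":0},{"delta_rot":[0,0,0],"linear":[0,0,0.035],"gripper":0},{"delta_rot":[0,0,0],"linear":[0,0,0.016],"gripper":0},{"delta_rot":[0,0,0],"linear":[0,0,0.009],"gripper":0},{"delta_rot":[0,0,0],"linear":[0,0,0],"gripper":0},{"delta_rot":[0,0,0],"linear":[0,0,0],"gripper":0}]'; python3 look.py 10
```

```text
time_s: 11.68
tcp_pos: [0.5873, 0.0671, 0.1029]
ee_rot: [[-0.827, 0.523, 0.206], [0.542, 0.839, 0.046], [-0.149, 0.149, -0.978]]
wrist_force: [-0.0, 0.2, 0.9]
gripper_width: 0.006
11.675 panel [41.2146 65.8671 22.1147] F panel [0.2031 0.2142 0.8278] w 0.005606964854033805 j [  23.3874   20.1283  -24.5677    4.1188  -33.4219 -149.1885]
tool x axis in panel [-0.7059  0.7083 -0.0018] z [ 0.0028  0.0002 -1.    ]
axis in tool [ 30.6028 -27.6884  -0.1148]
```

View pics/wrist10.png

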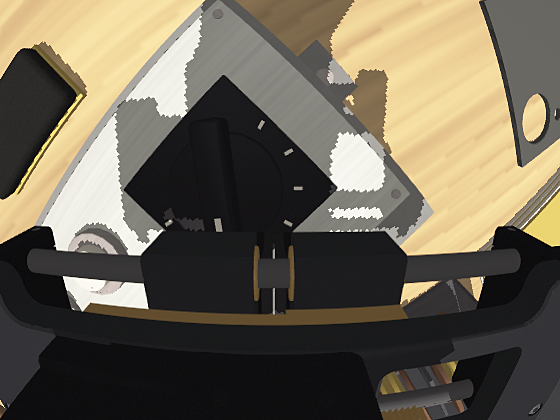

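```bash
python3 -m crank '[{"delta_rot":[0,0,0],"linear":[0.002,-0.004,0],"gripper":0},{"delta_rot":[0,0,0],"linear":[0,-0.003,0],"gripper":0},{"delta_rot":[0,0,0],"linear":[0,-0.001,0],"gripper":0},{"delta_rot":[0,0,0],"linear":[0,0,0],"gripper":0}]' | grep -E 'force'
for i in 1 2 3; do python3 -m crank '[{"delta_rot":[0,0,0],"linear":[0,-0.001,0],"gripper":0},{"delta_rot":[0,0,0],"linear":[0,0,0],"gripper":0}]' | grep -E "force" ;  done; python3 look.py 11
```

```text
wrist_force: [-0.2, 0.2, -0.3]
wrist_force: [0.8, 0.0, 0.1]
wrist_force: [0.3, 0.8, -0.4]
wrist_force: [0.3, 3.7, -1.8]
13.075 panel [31.8278 60.0089 21.0975] F panel [ 0.6749  3.6035 -1.9569] w 0.004379479558438307 j [  22.8984   19.6759  -25.7902    3.9538  -32.6489 -148.6112]
tool x axis in panel [-0.7057  0.7085 -0.0011] z [ 0.0023  0.0007 -1.    ]
axis in tool [ 28.1239 -16.9089  -0.0678]
```

View pics/wrist11.png

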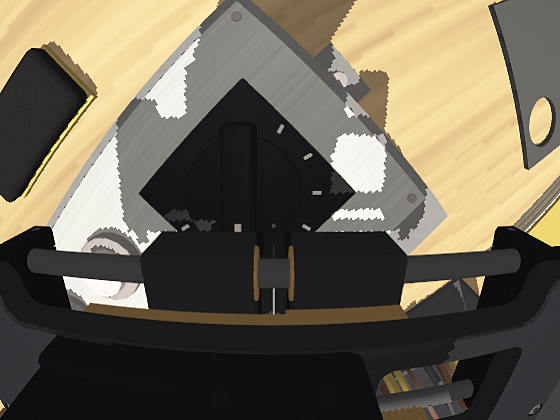

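The handle now lies parallel to the tool's -45° (columns 222–256, upright), with contact force about 3.7 N. I'll back off, lift and re-check.

```bash
python3 -m crank '[{"delta_rot":[0,0,0],"linear":[0,0.006,0],"gripper":0},{"delta_rot":[0,0,0],"linear":[0,0.004,-0.01],"gripper":0},{"delta_rot":[0,0,0],"linear":[0,0,-0.03],"gripper":0},{"delta_rot":[0,0,0],"linear":[0,0,-0.05],"gripper":0},{"delta_rot":[0,0,0],"linear":[-0.03,0,-0.01],"gripper":0},{"delta_rot":[0,0,0],"linear":[-0.03,0,0],"gripper":0},{"delta_rot":[0,0,0],"linear":[0,0,0],"gripper":0}]'; python3 look.py 12
python3 - <<'E'
import cv2
a=cv2.imread('pics/wrist12.png'); cv2.imwrite('pics/zw12.png',cv2.resize(a[20:160,170:330],None,fx=4.2,fy=4.2,interpolation=2))
E
```

```text
time_s: 14.1
tcp_pos: [0.6147, 0.0291, 0.2088]
ee_rot: [[-0.826, 0.525, 0.205], [0.544, 0.838, 0.045], [-0.148, 0.148, -0.978]]
wrist_force: [-0.2, 0.4, 0.1]
gripper_width: 0.001
14.1 panel [ 81.3439  22.7712 121.901 ] F panel [-0.0617  0.4717  0.166 ] w 0.0012634605232416508 j [  18.4083   15.8978  -12.3265    1.6668  -49.7599 -142.0877]
tool x axis in panel [-0.7042  0.71   -0.0016] z [ 0.0016 -0.0006 -1.    ]
axis in tool [ 89.3959 -25.9004  -0.1622]
```

View pics/zw12.png

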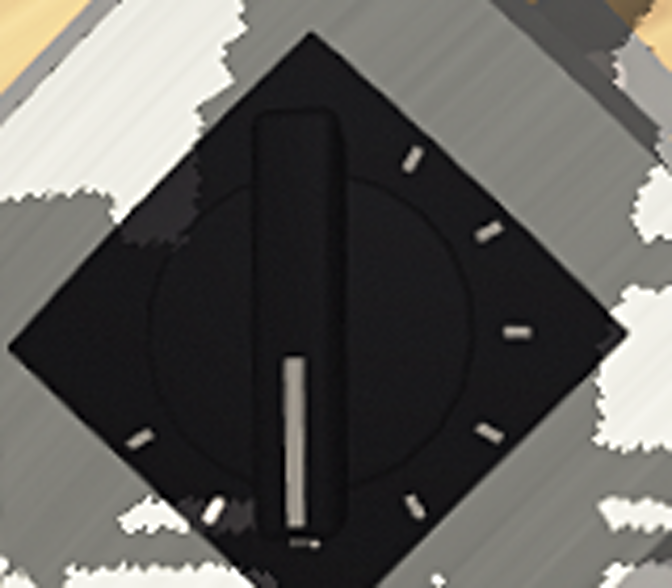

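View pics/wrist12.png

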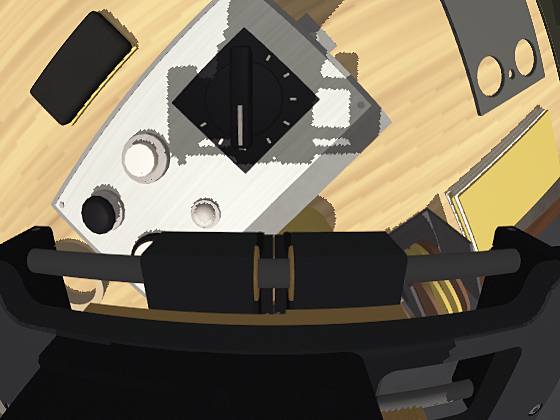

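Run:
```python
from pan import *
from station import r
W=load('wrist12')
z=lambda u,v:((u+.5)/4.2-.5+170,(v+.5)/4.2-.5+20)
a=hit(ray(W,z(292,358),True),38);b=hit(ray(W,z(294,525),True),38); print(a,b,np.degrees(np.arctan2((b-a)[1],(b-a)[0])))
print('cap',hit(ray(W,(141.5,156),True),22))
s=r.sense(); print(rel(s,w((-30,-31,60)),s['ee_rot']))
```

```text
[ 4.9864 61.4136 38.    ] [26.2983 40.0928 38.    ] -45.01194554311564
cap [-29.3725 -27.0259  22.    ]
(array([  38.0702, -116.3133,   61.0915]), array([0., 0., 0.]))
```

The pointer now reads -45.0°, exactly on the 6th tick. Next, over to the start button.

```bash
python3 -m crank '[{"delta_rot":[0,0,0],"linear":[0.019,-0.058,0],"gripper":0},{"delta_rot":[0,0,0],"linear":[0.019,-0.058,0],"gripper":0},{"delta_rot":[0,0,0],"linear":[0,0,0.05],"gripper":0},{"delta_rot":[0,0,0],"linear":[0,0,0.02],"gripper":0},{"delta_rot":[0,0,0],"linear":[0,0,0],"gripper":0},{"delta_rot":[0,0,0],"linear":[0,0,0],"gripper":0}]'; python3 look.py 13
python3 - <<'E'
from pan import *
from station import r
s=r.sense(); print(rel(s,w((-30,-31,40)),s['ee_rot']))
E
```

```text
time_s: 15.0
tcp_pos: [0.536, -0.043, 0.1176]
ee_rot: [[-0.827, 0.523, 0.205], [0.542, 0.839, 0.045], [-0.148, 0.148, -0.978]]
wrist_force: [-0.4, 0.4, -0.1]
gripper_width: 0.003
15.0 panel [-28.0175 -30.6109  51.8391] F panel [-0.3051  0.4297  0.0106] w 0.003116164174661416 j [  12.7252   14.6427  -28.81      0.0893  -34.4507 -135.3582]
tool x axis in panel [-0.7063  0.7079 -0.0012] z [ 0.0017 -0.0001 -1.    ]
axis in tool [50.0178 89.4836  0.0416]
(array([ 1.4176, -1.7887, 12.0458]), array([0., 0., 0.]))
```

View pics/z13.png

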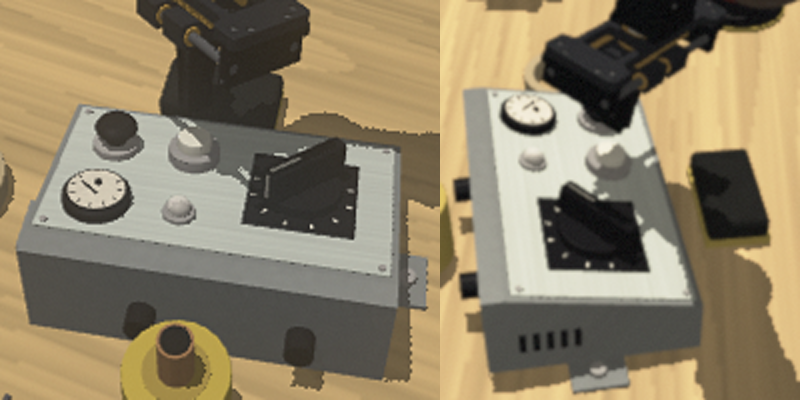

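View pics/wrist13.png

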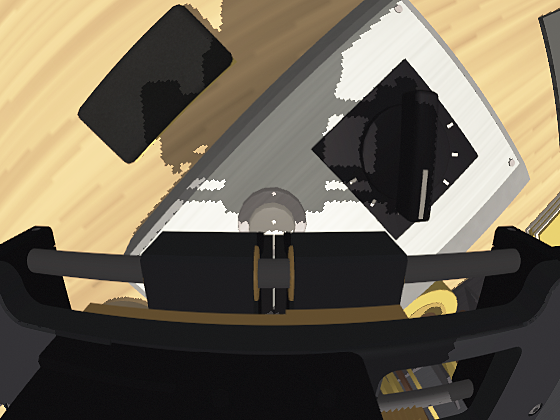

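The tip is centred over the start cap (shaded cap at column 273). I'll descend to just above it, then press in small steps.

```bash
python3 -m crank '[{"delta_rot":[0,0,0],"linear":[0.0012,-0.0015,0.015],"gripper":0},{"delta_rot":[0,0,0],"linear":[0,0,0.01],"gripper":0},{"delta_rot":[0,0,0],"linear":[0,0,0],"gripper":0},{"delta_rot":[0,0,0],"linear":[0,0,0],"gripper":0}]'; for i in 1 2 3 4 ; do python3 -m crank '[{"delta_rot":[0,0,0],"linear":[0,0,0.002],"gripper":0},{"delta_rot":[0,0,0],"linear":[0,0,0],"gripper":0}]' | grep -E "force|pos" ;  done; python3 look.py 14
```

```text
time_s: 15.65
tcp_pos: [0.5394, -0.0429, 0.0922]
ee_rot: [[-0.827, 0.524, 0.204], [0.542, 0.839, 0.045], [-0.148, 0.148, -0.978]]
wrist_force: [0.0, -0.1, 0.6]
gripper_width: 0.003
tcp_pos: [0.5395, -0.0428, 0.09]
wrist_force: [-0.1, -1.1, -0.5]
tcp_pos: [0.5401, -0.0427, 0.0881]
wrist_force: [-1.0, 0.1, 1.7]
tcp_pos: [0.5405, -0.0426, 0.0861]
wrist_force: [-0.0, -0.2, 2.8]
tcp_pos: [0.5409, -0.0425, 0.0841]
wrist_force: [-1.0, 0.1, 4.9]
16.65 panel [-30.2084 -31.1643  18.0998] F panel [0.108  0.3325 4.984 ] w 0.007300870487959687 j [  12.653    17.8653  -30.3609    0.0716  -29.7157 -135.3256]
tool x axis in panel [-0.7057  0.7085 -0.0008] z [ 0.001  -0.0001 -1.    ]
axis in tool [48.9406 91.3834  0.0245]
```

```bash
for i in 1 2 3 ; do python3 -m crank '[{"delta_rot":[0,0,0],"linear":[0,0,0.0015],"gripper":0},{"delta_rot":[0,0,0],"linear":[0,0,0],"gripper":0}]' | grep -E "force|pos" ;  done; python3 look.py 15
```

```text
tcp_pos: [0.5412, -0.0425, 0.0828]
wrist_force: [-1.3, 0.0, 6.2]
tcp_pos: [0.5413, -0.0425, 0.0826]
wrist_force: [-6.4, 0.6, 15.5]
tcp_pos: [0.5414, -0.0425, 0.0825]
wrist_force: [-11.2, 1.7, 24.5]
17.55 panel [-30.0899 -31.2385  16.3761] F panel [-5.2511  4.0441 26.1292] w 0.0038410718013273445 j [  12.6588   18.0376  -30.4466    0.1211  -29.4277 -135.3263]
tool x axis in panel [-0.7063  0.7079 -0.0014] z [ 0.0015 -0.0005 -1.    ]
axis in tool [49.     91.393   0.0009]
```

View pics/z15.png

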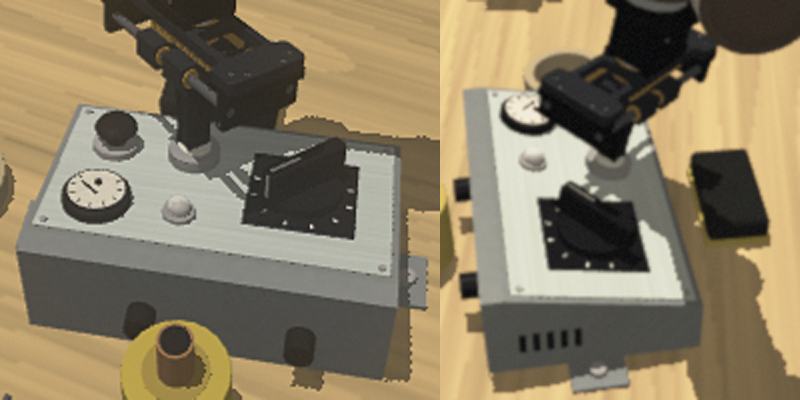

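Hard stop reached: 26 N along the normal, and the tip stopped at 16.4 mm, which is 6 mm below the cap's rest height. The button is right in. Now release and lift clear.

```bash
python3 -m crank '[{"delta_rot":[0,0,0],"linear":[0,0,-0.004],"gripper":0},{"delta_rot":[0,0,0],"linear":[0,0,-0.008],"gripper":0},{"delta_rot":[0,0,0],"linear":[0,0,-0.03],"gripper":0},{"delta_rot":[0,0,0],"linear":[0,0,-0.05],"gripper":0},{"delta_rot":[0,0,0],"linear":[0.02,-0.04,-0.04],"gripper":0},{"delta_rot":[0,0,0],"linear":[0.0,-0.06,0],"gripper":0},{"delta_rot":[0,0,0],"linear":[0,0,0],"gripper":0},{"delta_rot":[0,0,0],"linear":[0,0,0],"gripper":0}]'; python3 look.py 16
```

```text
time_s: 18.7
tcp_pos: [0.4457, -0.1215, 0.1907]
ee_rot: [[-0.827, 0.525, 0.203], [0.543, 0.838, 0.045], [-0.147, 0.147, -0.978]]
wrist_force: [0.2, -0.1, -0.3]
gripper_width: 0.008
18.7 panel [-115.7002  -87.6515  145.1967] F panel [ 0.0937 -0.0895 -0.3235] w 0.007881337417104365 j [   3.6801    2.3759  -30.434    -2.5704  -45.3603 -124.731 ]
tool x axis in panel [-0.705   0.7092  0.0001] z [-0.0001  0.     -1.    ]
axis in tool [ 28.8122 191.791   -0.0002]
```

View pics/z16.png

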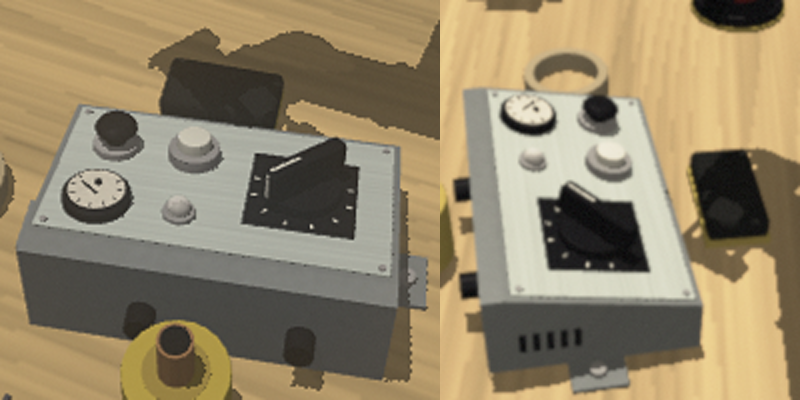

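View pics/wrist16.png

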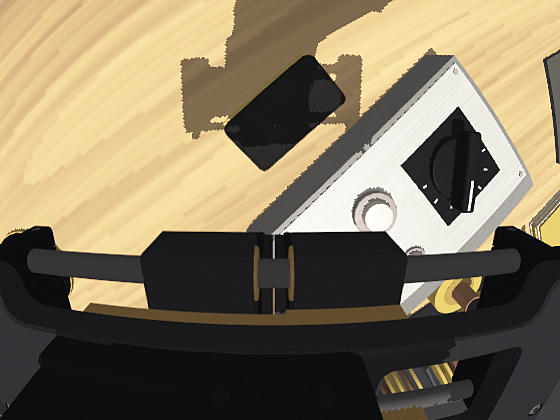

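The hand is clear and the start cap stands proud again at (194,140), as in the first view. The pointer, block, roll and tape are where they were. One last pointer and change check, then I'll hand in.

Run:
```python
from pan import *
W=load('wrist16'); im=W['img']
g=cv2.cvtColor(im,6)[175:215,440:500].copy(); _,m=cv2.threshold(g,140,255,0)
n,l,st,c=cv2.connectedComponentsWithStats(m)
i=max((i for i in range(1,n) if st[i,2]<15), key=lambda i:st[i,4]); ys,xs=np.where(l==i); print(st[i])
P=np.array([hit(ray(W,(x+440,y+175),True),38)[:2] for x,y in zip(xs,ys)])
v=np.linalg.svd(P-P.mean(0))[2][0]; print(P.mean(0),np.degrees(np.arctan2(v[1],v[0])))
a,b=load('scene1')['img'],load('scene16')['img']
for k,(x0,y0,x1,y1) in dict(start=(265,188,300,218),stop=(225,180,260,212)).items():
    ed=[cv2.Canny(q[y0:y1,x0:x1],80,160) for q in (a,b)]; print(k,'mean abs diff',np.abs(a[y0:y1,x0:x1].astype(int)-b[y0:y1,x0:x1]).mean())
from station import workorder
print(workorder.finish_job())
```

```text
[28  6  6 30 86]
[16.5161 51.4066] -44.897397615085396
start mean abs diff 5.960634920634921
stop mean abs diff 5.056845238095238
the job is handed in; nothing more can be done
None
```

The job is done and handed in at about 18.8 s of the 54 s allowed. The step switch stands four clicks clockwise of where it started, and the start button was then pressed right in and released.

- **Step switch:** With the gripper shut, I pushed the handle round with the fingertips through four clicks. The first check after the fourth click failed: the pointer read about −39°, some 6° short of the click at −45°. I nudged it on from the same side. It then read −45.0°, and −44.9° in the last picture, which puts it on the 6th tick, having started on the 2nd.
- **Start button:** The tip stopped hard at 16.4 mm above the panel with about 26 N, which is about 6 mm below the cap's listed 22 mm. After I lifted, the cap stood proud again in the scene view and the wrist force was about zero.
- **Left alone:** The stop button was never approached. In the last pictures the roll, block and tape showed no sign of having moved; I checked those by eye only.
- **Disagreement:** The start cap's height first triangulated to about 17 mm against the listed 22 mm. The wrist views alone gave 20 mm. Contact came at about 22 mm, which agrees with the text.

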